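# Load the filter cassettes onto the beam rail with the lamp isolated

### The arm

A 6-joint arm with a two-finger parallel gripper is mounted at the origin on the work surface. World frame = base frame: x ahead of the robot, y to its left, z up, the work surface at z = 0. Lengths are in mm, angles in rad, forces in N, time in s.
With the tool pointing down it reaches from about 275 to 825 mm from the base axis. Payload 5.2 kg.
Tool frame: the origin (TCP) lies at the very end of the fingers, on their centre line; the grasp point (between the pads) lies 19 mm behind it; z points along the fingers, y is the line along which they close (so a half turn about z gives the same grasp; the last joint's range is limited). The gripper opens to 93 mm and grips with 3 to 60 N. Pads are 15 mm wide; open, the fingers measure 128 mm over their backs; the gripper's body (75 mm by 188 mm) begins 65 mm behind the grasp point.
Start: joints at [-1.469, 0.259, 1.535, -0, 1.348, -0.203], TCP at [165.077, -524.647, 218.653] pointing down, gripper open.
Joint ranges: [-3.14, 3.14], [-0.91, 2.08], [0.19, 2.58], [-1.22, 4.36], [0.22, 2.71], [-3.12, 3.12]. Speed limits (rad/s): [2.57, 2.57, 3.14, 3.14, 3.14, 3.14].

### API

Orientations are given as [roll, pitch, yaw] about the fixed x, y, z axes, in that order (R = Rz(yaw) Ry(pitch) Rx(roll)).
In Python, from bench import robot gives the robot as it stands. The module is installed in compiled form; this text tells all that it offers. Calls block until the motion is done:
- robot.move_ptp(position, orientation): joint-space move of the TCP to a pose.
- robot.move_linear(position, ori=None, speed=150, f_stop=None): straight line of the TCP; ori=None keeps the orientation; speed is the mean speed in mm/s. With f_stop (N) it stops when the force on the tool has changed by that much, and returns True; else False.
- robot.move_j(angles): joint-space move.
- robot.move_gripper(opening): opening from 0.0 (shut) to 1.0 (fully open); the grip force is fixed at half the most; returns when the fingers have stopped.
- robot.sleep(seconds).
- robot.inverse_kinematics(position, orientation): joint angles nearest the present ones, or None.
- robot.get_image(name): name is "scene" or "side" or "wrist"; returns a dict with "img" (480x640x3 uint8, blue, green, red), "fovy" (degrees; the focal length in pixels is half the picture's height over the tangent of half this angle, whatever the lens; pixels are square), "cx", "cy" (the principal point, pixels), "eye" and "orientation" of the camera in the world. Camera axes: x right, y down, z forward; pixel columns grow to the right and rows downward; lengths in mm; the calibration is good to about 2 mm. A picture is of the moment at which its call begins. There is no depth.
A pose or a line that the arm cannot do raises robot.MotionError and nothing moves.
- robot.hand_in(): hands the job in; it is judged then, once.
Readings, each from a call of its own:
- robot.current_t(): time.
- robot.current_qpos(): joint angles.
- robot.current_joint_vel(): joint speeds.
- robot.current_joint_efforts(): joint torques, N m.
- robot.current_tcp_pos(): TCP position.
- robot.current_eef_rot(): TCP orientation.
- robot.current_contact_force(): force on the tool from outside, world axes, zero at the start.
- robot.current_ft_torque(): the same for the moment, N m.
- robot.current_gripper_width(): opening from 0.0 (shut) to 1.0 (fully open).
- robot.current_finger_force(): force on a finger pad.
Only numpy, scipy, OpenCV 4.12 (cv2) and the standard library are available. Lean on these libraries where they do the work, as an engineer would, in place of code of your own. Each camera call takes 0.05 s, during which the arm holds its last target. There are 200 camera calls.

### The job

Swing the isolator handle over to off (towards the robot), then hook every filter cassette standing on the bench onto the free part of the rail (the robot's left) and slide it along the bar until the whole cassette is past the black band; never lift a cassette over the marked section beyond the band, where the lenses stand. When all of them hang there upright, still and released, swing the isolator back on (away from the robot). Never handle a cassette while the isolator is on, and leave the notebook, the wrench and the aluminium box alone.

Things in the scene. Friction and masses are not known exactly. Their poses are not given: they have to be found in the camera images.
- cassette1: filter cassette, 3 to 5 alike present (None if absent), upright at the start, 133 mm high, about 150 g: black box 44 (x) x 38 (y) x 44 mm high with a steel sole and round windows in its y sides; on top an aluminium C hook with a grip tab. Origin: centre of the box's underside, z up. Tab: 14 (x) x 24 (y) mm, centred, 98 to 133 mm above the origin: pinch it from above across x. Hook: see cassette2.
- cassette2: alike. Hook, 28 mm wide (y): spine on the -x side (inner face x = -14 mm), short lip on the +x side (inner face x = 14, bottom at z = 74 mm), roof an inverted V, apex at x = 0, z = 96 mm. The mouth opens to +x, from the box top (z = 44) to the lip bottom (z = 74 mm): the bar goes in sideways, then the cassette is lowered; hung, the bar's centre line is at z = 86 mm.
- cassette3: alike, as cassette1 and cassette2 describe, or None if absent.
- cassette5: alike, as cassette1 and cassette2 describe, or None if absent.
- cassette4: alike, as cassette1 and cassette2 describe, or None if absent.
- rail: rail stand, fixed; base 60 (x) x 460 (y) x 8 mm, origin under its centre. Round bar, 16 mm in diameter, along y, centre line z = 180 mm, between end posts (inner faces y = +-200, tops z = 188). Free part y 20 to 200, marked section y -200 to 20 mm, lenses below it up to z = 66. Hook on from its -x side, the robot's. A hung cassette's origin is at z = 94 mm.
- rail_mark (a point): the mark: a thin black band on the bar's centre line at y = 20 mm of the rail stand (a black stripe crosses the base below it); axes as the stand. The marked section goes from here 220 mm along -y, to the robot's right, to the end post. Cassettes slide freely over the band; a knocked one swings on the bar for a second or two.
- handle (a joint): isolator handle, rad: 0 = off, leaning 0.55 from upright to the housing's -x side (the robot's side); 1.1 = on, leaning 0.55 to the +x side. It turns about the housing's y axis, 58 mm above its underside, and is top-heavy: pushed past upright (0.55) it falls to that side's end and stays. About 2 N at the grip moves it, best along its arc. Starts on.
- handle_grip (a point): centre of the handle's grip bar, a black cylinder 18 mm in diameter and 60 mm long along y, 85 mm from the hinge on a flat steel arm of 10 x 16 mm; moves with the handle.
- isolator: isolator housing, grey, fixed, 110 (x) x 75 (y) x 50 (z) mm; origin at the centre of its underside; the handle's hinge is above its middle.
- notebook: bystander: blue notebook 100 x 140 x 16 mm lying flat; origin at the centre of its underside.
- wrench: bystander: steel wrench lying on the bench.
- amplifier: bystander: small aluminium box 70 x 100 x 40 mm with two brass sockets; origin at the centre of its underside.
Things that resemble listed ones, but are neither listed nor needed, are in the scene too. What is shaped like the cassette2 but purple is not meant.

How it is judged:
By the outcome, as a careful person would: the job done as asked, in the order asked, and still so for the second after the job is handed in, with the robot touching nothing.
Of cassette1, cassette2, cassette3, cassette4, cassette5 only 3 to 5 are there at a start; the rules pass over those that are not, and their reading is None.
At some moment in a run one of cassette1, cassette2, cassette3, cassette4, cassette5 may be knocked a few centimetres aside while the robot is not near it.
Once in a run the grip may slacken for a moment while it holds something.
It also fails if it takes over 210 s, if anything falls off the work surface, if the arm or the gripper's body presses on something with over 40 N, if the wrist force passes 120 N, or if a joint passes its speed limit or range.

## Working session

There is one attempt and no reset: what is moved stays moved. The work goes in short steps, each a Python script; the robot and the scene stay as the last script left them, time stands still between calls to the robot, and variables do not carry over. Pictures are saved under pics/ and viewed, at most 14 in all, crops included, and the job is handed in when it is done.

```bash
mkdir -p pics
cat > h.py <<'E'
import numpy as np, cv2
from scipy.spatial.transform import Rotation as R
from bench import robot
def cam(im):
    o=im["orientation"]; o=np.array(o,float)
    M=o if o.shape==(3,3) else R.from_euler('xyz',o).as_matrix()
    f=240/np.tan(np.radians(im["fovy"])/2)
    return M,f,np.array(im["eye"],float)
def ray(im,u,v):
    M,f,e=cam(im); d=M@np.array([(u-im["cx"])/f,(v-im["cy"])/f,1]); return e,d/np.linalg.norm(d)
def onz(im,u,v,z):
    e,d=ray(im,u,v); return e+d*(z-e[2])/d[2]
def proj(im,p):
    M,f,e=cam(im); c=M.T@(np.array(p)-e); return c[:2]/c[2]*f+[im["cx"],im["cy"]]
def tri(*obs):
    A=np.zeros((3,3));b=np.zeros(3);L=[]
    for im,u,v in obs:
        e,d=ray(im,u,v);P=np.eye(3)-np.outer(d,d);A+=P;b+=P@e;L.append((P,e))
    x=np.linalg.solve(A,b); return x,[round(float(np.linalg.norm(P@(x-e))),1) for P,e in L]
def save(im,n): cv2.imwrite(f"pics/{n}.png",im["img"]); np.save(f"pics/{n}.npy",im,allow_pickle=True)
def load(n): return np.load(f"pics/{n}.npy",allow_pickle=True).item()
E
python3 - <<'E'
from h import *
for n in("scene","side","wrist"):
    im=robot.get_image(n); save(im,n+"0"); print(n,im["fovy"],im["cx"],im["cy"],im["eye"],im["orientation"])
print(robot.current_eef_rot(),robot.current_t())
E
```

```text
scene 52.36802714243866 321.6780189303405 245.35255160906732 [ 801.88972086 -557.69999073  901.57563511] [-2.47809632 -0.00559307  0.49283661]
side 49.502451015930184 323.3209714797805 248.05293741948765 [384.92613825 861.83308901 858.52573803] [-2.2360046   0.0048397  -3.01874416]
wrist 58.684586596043474 317.44841767871543 236.23441802703013 [ 238.19171018 -501.54687744  384.06457414] [ 2.86209934e+00  1.46459173e-03 -1.26585683e+00]
[-3.14026283e+00 -2.99536339e-04  3.04840448e-01] 0.15
```

View pics/scene0.png

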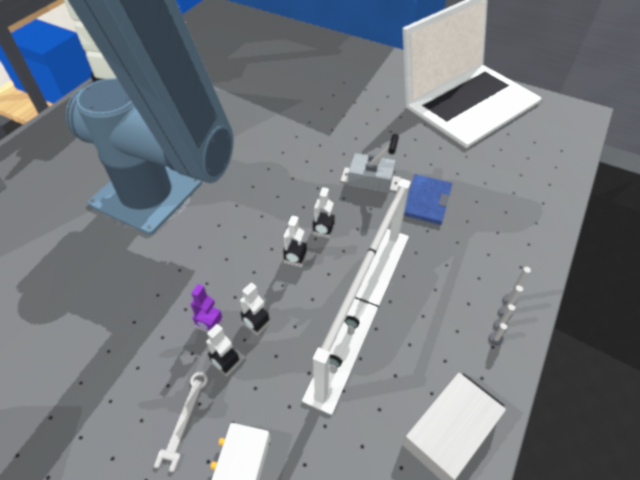

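View pics/side0.png

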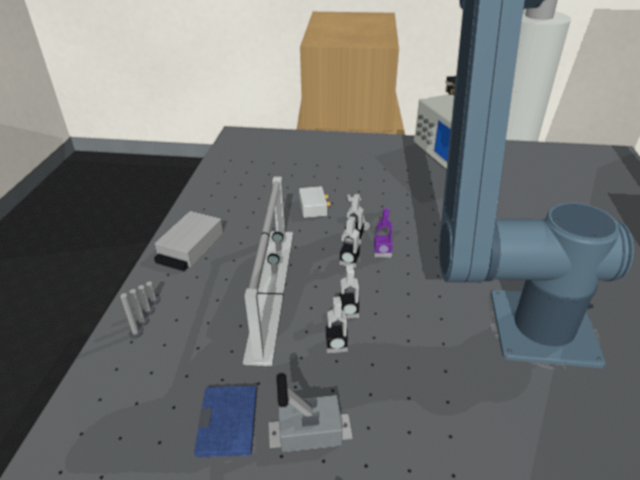

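The scene picture shows four black cassettes at about (324,212), (294,240), (253,307) and (221,349), plus a purple lookalike at (205,307), which is not meant. The rail runs from (403,185) to (320,380), with its band near (372,253). The isolator is at (372,172) with its grip at (393,143), leaning to +x (on). The side picture agrees: cassettes at (337,330), (349,295), (350,245) and (356,215), purple at (384,235). I'll enlarge both.

Run:
```python
from h import *
a=load("scene0")["img"][170:390,180:420]; cv2.imwrite("pics/c1.png",cv2.resize(a[:, :],None,fx=2.7,fy=2.7,interpolation=cv2.INTER_CUBIC))
a=load("side0")["img"][170:370,230:430]; cv2.imwrite("pics/c2.png",cv2.resize(a,None,fx=3,fy=3,interpolation=cv2.INTER_CUBIC))
```

```text
(no output)
```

View pics/c1.png

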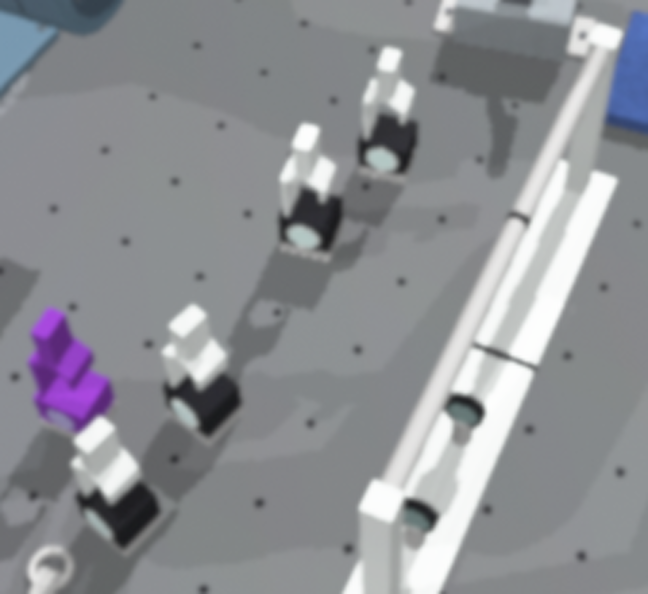

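View pics/c2.png

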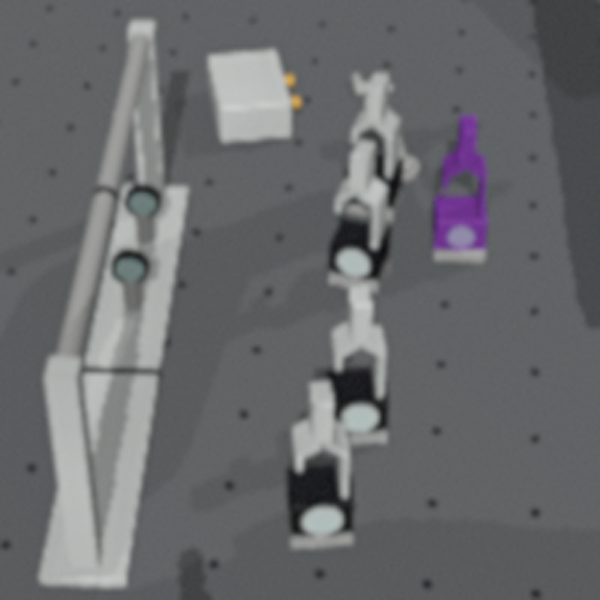

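Crop 1 shows the purple one at (60,370) and black cassettes with tab tops at (390,55), (307,131), (189,315) and (97,428). The bar's band is at (517,217) and the base stripe at (505,357). Crop 2 has the matching tab tops at (320,388), (360,292), (363,145) and (378,95). The four black-box cassettes fit the description. The purple one has the same shape but the wrong colour, so it is excluded.

Run:
```python
from h import *
s=load("scene0");d=load("side0")
np.set_printoptions(precision=1,suppress=True)
S=lambda u,v:(180+u/2.7,170+v/2.7); D=lambda u,v:(230+u/3,170+v/3)
for n,a,b in [("A",S(390,55),D(320,388)),("B",S(307,131),D(360,292)),("C",S(189,315),D(363,145)),("D",S(97,428),D(378,95)),
 ("P",S(50,320),D(468,122)),("postR",S(380,490),D(142,27)),("postL",S(605,37),D(65,365)),("band",S(517,217),D(105,192)),("stripe",S(505,357),D(120,370)),
 ("grip",(393,143),(282,389))]:
    print(n,*tri((s,*a),(d,*b)))
```

```text
A [454.9 109.3 135.3] [0.5, 0.5]
B [436.7   7.  134.9] [0.6, 0.6]
C [ 449.7 -177.6  134.2] [0.7, 0.7]
D [ 442.  -274.5  121.3] [1.7, 1.7]
P [ 366.1 -225.3  131.1] [0.6, 0.6]
postR [ 641.8 -252.9  187.4] [0.7, 0.7]
postL [612.7 160.3 186.1] [1.3, 1.3]
band [626.2 -27.1 182.8] [0.2, 0.2]
stripe [630.3 -28.    4.6] [2.7, 2.7]
grip [523.8 331.5 130.9] [0.3, 0.3]
```

The heights agree with the text: tabs about 134, posts about 187, grip 131. Rail yaw is about 0.07. Next, wrist views for cassette and isolator yaw.

Run:
```python
from h import *
np.set_printoptions(precision=1,suppress=True)
for yaw in (np.pi/2,-np.pi/2,0.0):
    print(yaw,[ (lambda q: None if q is None else np.round(q,2))(robot.inverse_kinematics(p,[np.pi,0,yaw])) for p in ([442,-274,105],[627,100,250],[640,-215,200],[525,330,200])])
V=[("w1",[430,-220,330]),("w2",[430,60,330]),("w3",[500,270,330])]
for n,p in V:
    robot.move_ptp(p,[np.pi,0,np.pi/2]); im=robot.get_image("wrist"); save(im,n); print(n,im["eye"],im["orientation"])
print(robot.current_t())
m=[load(n)["img"] for n,_ in V]
cv2.imwrite("pics/m1.png",np.vstack([np.hstack([cv2.resize(x,(400,300)) for x in m[:2]]),np.hstack([cv2.resize(m[2],(400,300)),np.zeros((300,400,3),np.uint8)])]))
```

```text
1.5707963267948966 [array([-0.8,  0.3,  1.8,  0. ,  1.1, -0.8]), array([-0. ,  0.4,  1.3,  0. ,  1.5, -0. ]), array([-0.5,  0.5,  1.2,  0. ,  1.4, -0.5]), array([ 0.4,  0.4,  1.4, -0. ,  1.4,  0.4])]
-1.5707963267948966 [array([-0.8,  0.3,  1.8, -0. ,  1.1,  2.4]), None, array([-0.5,  0.5,  1.2, -0. ,  1.4,  2.6]), array([ 0.4,  0.4,  1.4,  0. ,  1.4, -2.8])]
0.0 [array([-0.8,  0.3,  1.8, -0. ,  1.1,  0.8]), array([-0. ,  0.4,  1.3, -0. ,  1.5,  1.6]), array([-0.5,  0.5,  1.2, -0. ,  1.4,  1.1]), array([ 0.4,  0.4,  1.4, -0. ,  1.4,  1.9])]
w1 [ 429.7 -144.1  495.7] [ 2.9  0.  -0. ]
w2 [430.2 135.8 496. ] [ 2.9 -0.  -0. ]
w3 [500.2 345.5 495.9] [ 2.9  0.  -0. ]
3.825
```

View pics/m1.png

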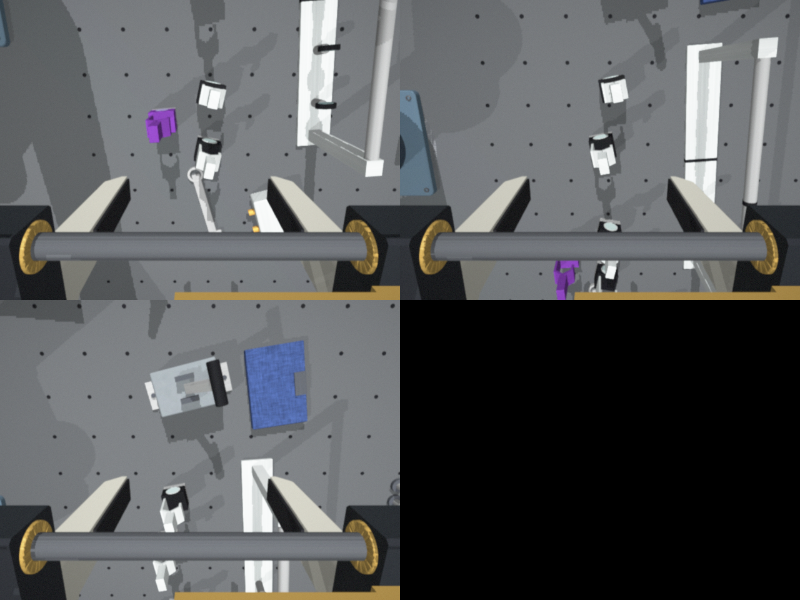

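w1 shows cassettes C at (212,93) and D at (207,155), with the wrench head beside D at (195,175) and the purple one at (160,123). w2 shows A at (612,90) and B at (602,152). w3 shows the isolator at (190,388), grip bar from (212,360) to (222,407), so yaw is about 0.2. I'll enlarge to get the angles.

Run:
```python
from h import *
z=lambda n,x,y,w,h,k:cv2.resize(load(n)["img"][y:y+h,x:x+w],None,fx=k,fy=k,interpolation=cv2.INTER_CUBIC)
# 4x crops: w1 (290,110,80,150)? ; w2 (290,110)
a=z("w1",290,120,70,150,4);b=z("w2",295,110,70,150,4);c=z("w3",220,60,160,140,1.5)
o=np.zeros((600,800,3),np.uint8);o[:,:280]=a;o[:,280:560]=b;o[:210,560:800]=c
cv2.imwrite("pics/m2.png",o)
```

```text
(no output)
```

View pics/m2.png

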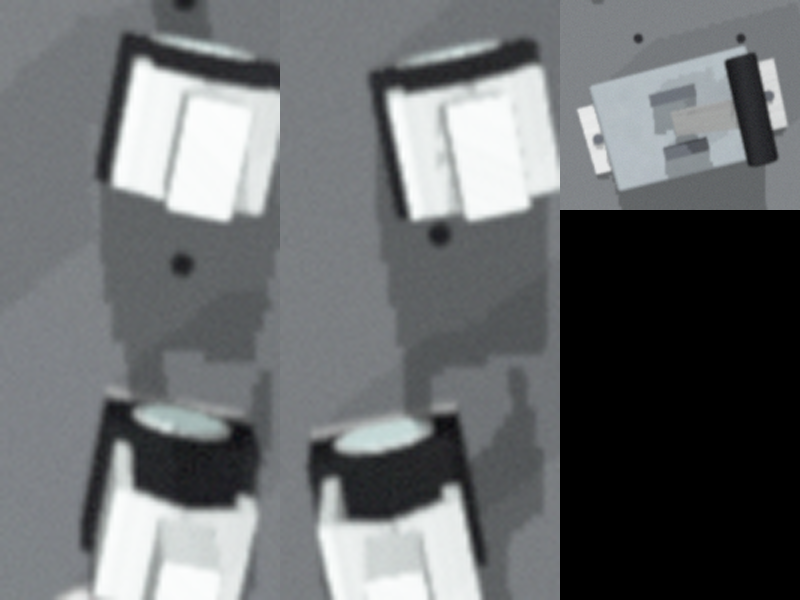

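Each tab's yaw comes out near ±0.17 (A and B +0.17, C and D −0.17), and the isolator's is about 0.22. Next I cross-check the tab positions using the wrist views, then swing the handle off.

Run:
```python
from h import *
np.set_printoptions(precision=1,suppress=True)
s=load("scene0");d=load("side0");w1=load("w1");w2=load("w2");w3=load("w3")
S=lambda u,v:(180+u/2.7,170+v/2.7); D=lambda u,v:(230+u/3,170+v/3)
print("A",*tri((s,*S(390,55)),(d,*D(320,388)),(w2,346.75,148.5)))
print("C",*tri((s,*S(189,315)),(d,*D(363,145)),(w1,342.5,159.3)))
g=(220+(751-560)/1.5,60+110/1.5)
print("grip",*tri((s,393,143),(d,282,389),(w3,*g)))
print("C,D predicted px",proj(w1,[449.7,-177.6,133]),proj(w1,[442,-274.5,133]),"A,B",proj(w2,[455,109.3,133]),proj(w2,[437,7,133]))
yaw=.22; ex=np.array([np.cos(yaw),np.sin(yaw),0]); G=tri((s,393,143),(d,282,389),(w3,*g))[0]; H=G-44.4*ex; H[2]=0; print("hinge",H)
np.save("hinge.npy",H)
o=[np.pi,0,yaw]; P=lambda l,z:(H+ex*l+[0,0,z]).tolist()
robot.move_gripper(0)
robot.move_ptp(P(90,260),o); robot.move_linear(P(90,119),o)
print(robot.move_linear(P(0,119),o,speed=60,f_stop=25),robot.current_contact_force(),robot.current_tcp_pos())
robot.move_linear(P(40,119),o); robot.move_linear(P(40,260),o)
robot.move_gripper(1.0)
robot.move_ptp([500,270,330],[np.pi,0,np.pi/2]); w=robot.get_image("wrist"); save(w,"w3b")
robot.move_ptp([430,60,330],[np.pi,0,np.pi/2]); save(robot.get_image("wrist"),"w2b")
robot.move_ptp([430,-220,330],[np.pi,0,np.pi/2]); save(robot.get_image("wrist"),"w1b")
print(robot.current_t())
a=w["img"][40:220,200:400]
o=np.zeros((600,800,3),np.uint8);o[:360,:400]=cv2.resize(a,(400,360))
def z(n,x,y,w,h,k):return cv2.resize(load(n)["img"][y:y+h,x:x+w],None,fx=k,fy=k,interpolation=cv2.INTER_CUBIC)
o[:,400:600]=z("w1b",290,120,50*1,150,4); o[:600,400:600]=cv2.resize(load("w1b")["img"][120:320,280:380],(200,600))[:,:200]
o[:600,600:800]=cv2.resize(load("w2b")["img"][110:310,285:385],(200,600))
cv2.imwrite("pics/m3.png",o)
```

```text
A [454.9 108.5 135.3] [0.9, 0.5, 0.9]
C [ 450.1 -179.2  134.3] [1.6, 1.2, 1.8]
grip [524.3 330.4 131. ] [0.8, 1.1, 1.3]
C,D predicted px [341.6 155.1] [331.5 264.1] A,B [347.  146.2] [324.9 262. ]
hinge [481.  320.7   0. ]
False [ 0.6 -0.1 -0.7] [481.3 320.7 119. ]
15.7
```

View pics/m3.png

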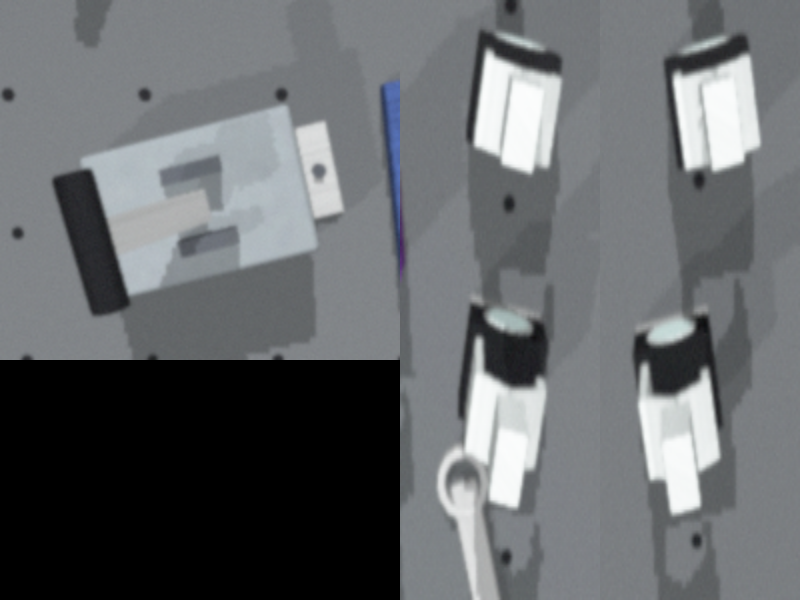

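Handle is off: its grip bar is at (90,243), on the robot's side. C, D, A and B have tabs at (520,120), (508,468), (722,120) and (680,472), with the wrench ring at (462,480) beside D. Refining D and B, and locating the wrench head.

```bash
cat > g.py <<'E'
from h import *
np.set_printoptions(precision=1,suppress=True)
RY=0.07; RC=np.array([627.4,-46.7,0]); ex=np.array([np.cos(RY),np.sin(RY),0]); ey=np.array([-np.sin(RY),np.cos(RY),0])
def rail(x,y,z): return (RC+ex*x+ey*y+[0,0,z]).tolist()
RO=[np.pi,0,np.pi/2+RY]
VIEW={"w1":[430,-220,330],"w2":[430,60,330]}
def look(view,px,ref):
    "retake view with open gripper; template-match the tab patch; returns pixel shift and score"
    robot.move_gripper(1.0); robot.move_ptp(VIEW[view],[np.pi,0,np.pi/2]); im=robot.get_image("wrist")
    u,v=map(int,px); t=load(ref)["img"][v-26:v+20,u-20:u+20]
    r=cv2.matchTemplate(im["img"],t,cv2.TM_CCOEFF_NORMED); _,s,_,l=cv2.minMaxLoc(r)
    return im,np.array(l)-[u-20,v-26],s
def pick(p,yaw):
    o=[np.pi,0,np.pi/2+yaw]; x,y=p[:2]
    robot.move_gripper(0.5)
    robot.move_ptp([x,y,240],o); robot.move_linear([x,y,103],o,speed=120,f_stop=8)
    z=robot.current_tcp_pos()[2]; robot.move_gripper(0); 
    print("pick z",z,"w",robot.current_gripper_width(),"F",robot.current_finger_force())
    robot.move_linear([x,y,300],o,speed=150)
    print("lifted w",robot.current_gripper_width(),"F",robot.current_finger_force(),robot.current_contact_force())
E
python3 - <<'E'
from g import *
s=load("scene0");w1=load("w1b");w2=load("w2b")
S=lambda u,v:(180+u/2.7,170+v/2.7)
d=load("side0"); D=lambda u,v:(230+u/3,170+v/3)
print("D",*tri((s,*S(97,428)),(w1,334,276)), onz(w1,334,276,134))
print("B",*tri((s,*S(307,131)),(w2,325,267.3),(d,*D(360,292))))
print("ring z8",onz(w1,311,280,8)," box far-left corner D", onz(w1,280+67/2,120+300/3,0),onz(w1,280+142/2,120+312/3,0))
print("side band/posts rail-frame check",[np.array(rail(0,y,z)) for y,z in((20,180),(206,188),(-206,188))])
E
```

```text
D [ 446.5 -281.4  137.6] [1.4, 1.4] [ 445.5 -283.7  134. ]
B [437.1   5.8 135.3] [0.9, 1.4, 1.2]
ring z8 [ 422.7 -338.1    8. ]  box far-left corner D [ 425.8 -264.4    0. ] [ 470.8 -269.3    0. ]
side band/posts rail-frame check [array([626. , -26.7, 180. ]), array([613. , 158.8, 188. ]), array([ 641.8, -252.2,  188. ])]
```

Everything is consistent: D is at (445,-283) and the wrench head is 50 mm clear of it. Now cassette A: pick it, hook it on, check before sliding.

```bash
cat >> g.py <<'E'
def hook(y0=100):
    robot.move_ptp(rail(-90,y0,300),RO); robot.move_linear(rail(-90,y0,224),RO,speed=100)
    hit=robot.move_linear(rail(0,y0,224),RO,speed=80,f_stop=6)
    print("hook hit",hit,robot.current_contact_force(),robot.current_gripper_width()); return hit
E
python3 - <<'E'
from g import *
pick([454.9,108.5],.17)
h=hook()
i1=robot.get_image("side");i2=robot.get_image("scene");save(i1,"hs");save(i2,"hc");print(robot.current_t())
o=np.zeros((400,800,3),np.uint8)
for k,i in enumerate((i1,i2)):
    u,v=proj(i,rail(0,100,190)).astype(int); o[:,400*k:400*k+400]=cv2.resize(i["img"][max(v-60,0):v+60,max(u-60,0):u+60],(400,400),interpolation=cv2.INTER_CUBIC)
cv2.imwrite("pics/m4.png",o)
E
```

```text
pick z 103.61672866421318 w 0.1448895963929019 F 29.986658692359924
lifted w 0.14867682304293575 F 29.98591661453247 [ 0.4  0.3 -1.1]
hook hit False [ 0.6 -0.7 -1.3] 0.15179087987249956
24.025
```

View pics/m4.png

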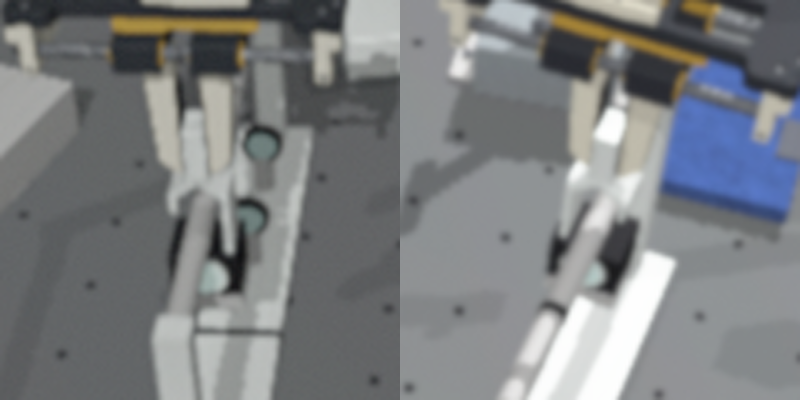

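The bar sits inside the hook's mouth in both views: box below it, lip beyond it. Lower, slide, release.

```bash
cat >> g.py <<'E'
def slide(y1,y0=100):
    hit=robot.move_linear(rail(0,y0,195),RO,speed=40,f_stop=4)
    z=robot.current_tcp_pos()[2]; print("low",hit,z,robot.current_contact_force(),robot.current_gripper_width())
    if z>204 : return False
    z+=0.7
    robot.move_linear(rail(0,y0,z),RO,speed=20)
    hit=robot.move_linear(rail(0,y1,z),RO,speed=80,f_stop=15)
    print("slid",hit,robot.current_tcp_pos(),robot.current_contact_force(),robot.current_gripper_width(),robot.current_finger_force())
    if hit: return False
    robot.move_gripper(0.35); robot.move_linear(rail(0,y1,300),RO); print("t",robot.current_t()); return True
E
python3 - <<'E'
from g import *
ok=slide(-170)
if ok:
    robot.move_ptp(rail(-150,100,330),RO)
    robot.sleep(.3)
    i1=robot.get_image("side");i2=robot.get_image("scene");save(i1,"hs2");save(i2,"hc2")
    o=np.zeros((400,800,3),np.uint8)
    for k,i in enumerate((i1,i2)):
        u,v=proj(i,rail(0,-150,150)).astype(int); o[:,400*k:400*k+400]=cv2.resize(i["img"][max(v-60,0):v+60,max(u-60,0):u+60],(400,400),interpolation=cv2.INTER_CUBIC)
    cv2.imwrite("pics/m5.png",o)
E
```

```text
low True 197.5657661954542 [3.3 0.  0.9] 0.15055810713247939
slid False [ 639.5 -216.1  198.4] [2.8 2.1 2.3] 0.15005328819206298 29.996342360973358
t 29.7917
```

View pics/m5.png

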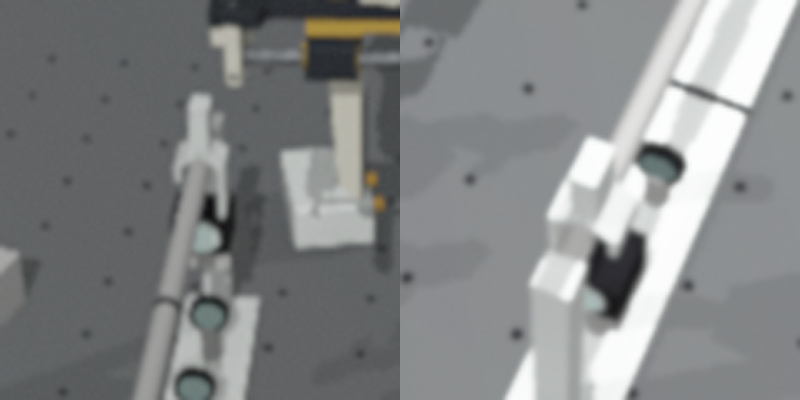

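Cassette A hangs upright at the far end of the marked section and is released. Now B, with an automatic check for a knock before each pick.

```bash
sed -i 's/RC=np.array(\[627.4/RC=np.array([628.2/' g.py
cat >> g.py <<'E'
def job(p,yaw,view,px,slot):
    im,sh,sc=look(view,px,view+"b"); print("shift",sh,"score",sc)
    if sc<.9: save(im,"odd"); print("ODD"); return False
    if np.abs(sh).max()>1:
        dp=onz(im,*(np.array(px)+sh),134)-onz(im,*px,134); p=np.array(p)+dp[:2]; print("moved to",p)
    pick(p,yaw)
    if robot.current_gripper_width()<.1 or hook(): print("STOP"); return False
    return slide(slot)
E
python3 - <<'E'
from g import *
print(job([437.1,5.3],.17,"w2",(325,267),-122))
E
```

```text
shift [1 0] score 0.9945854544639587
pick z 103.69250119090066 w 0.14625038860833278 F 29.93410885334015
lifted w 0.14600920619189134 F 29.932489693164825 [-0.4 -0.6 -2.5]
hook hit False [-0.  -0.  -2.2] 0.14862465587655244
low True 197.1042181770926 [4.2 0.4 0.8] 0.1467323453085361
slid False [ 636.8 -168.2  197.9] [ 0.4  0.9 -0.6] 0.14806802654762619 29.955946505069733
t 45.4333
True
```

Run:
```python
from g import *
print(job([450,-179],-.165,"w1",(342,159),-74))
robot.move_ptp(rail(-150,100,330),RO);robot.sleep(.3)
i1=robot.get_image("side");i2=robot.get_image("scene")
o=np.zeros((400,800,3),np.uint8)
for k,i in enumerate((i1,i2)):
    u,v=proj(i,rail(0,-100,150)).astype(int); o[:,400*k:400*k+400]=cv2.resize(i["img"][max(v-70,0):v+70,max(u-70,0):u+70],(400,400),interpolation=cv2.INTER_CUBIC)
cv2.imwrite("pics/m6.png",o)
```

```text
shift [-1 -2] score 0.9931694865226746
moved to [ 449.1 -177.3]
pick z 103.72106154014928 w 0.14945166403305382 F 29.989944398403168
lifted w 0.14807979528266113 F 29.988681972026825 [-0.4 -0.2 -1.4]
hook hit False [-0.  -1.1 -1.5] 0.14195947151127508
low True 196.93743073442798 [ 2.7 -0.1  1.6] 0.1462084489857099
slid False [ 633.4 -120.2  197.7] [ 0.5 -0.1 -1. ] 0.14666738160048315 29.997299015522003
t 59.9167
True
```

View pics/m6.png

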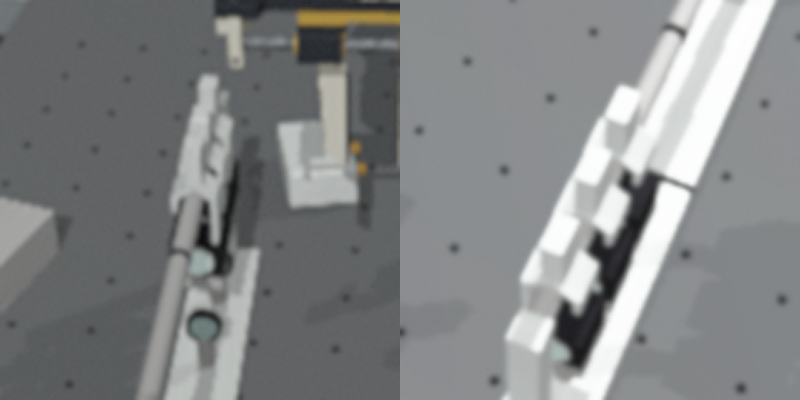

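Three cassettes hang evenly spaced past the band, tabs at (625,120), (597,180) and (557,245) in the right view. Now D.

Run:
```python
from g import *
print(job([445.3,-283],-.18,"w1",(334,276),-26))
robot.move_ptp(rail(-150,100,330),RO);robot.sleep(.3)
i1=robot.get_image("side");i2=robot.get_image("scene");save(i1,"e1");save(i2,"e2")
o=np.hstack([cv2.resize(i["img"][100:460,120:520],(400,360)) for i in (i1,i2)])
cv2.imwrite("pics/m7.png",o)
```

```text
shift [0 0] score 0.990895688533783
pick z 103.80221981617494 w 0.1482131019588664 F 29.969440698623657
lifted w 0.14806063657041243 F 29.968990087509155 [ 0.2 -0.5 -2.1]
hook hit False [-0.5  0.6 -2. ] 0.1467796502085347
low True 197.04356045238396 [2.5 0.1 1.8] 0.14658974299892644
slid False [630.  -72.2 197.8] [-0.4 -0.5 -2.3] 0.14745784076424606 29.968988299369812
t 75.65
True
```

View pics/m7.png

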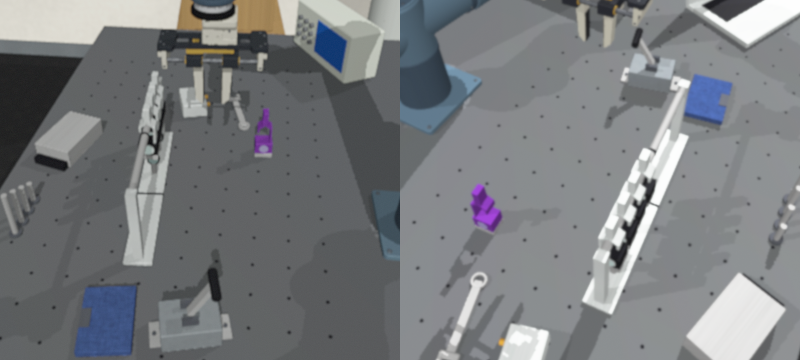

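All four hang past the band; only the purple lookalike is left on the bench, and nothing else has moved. Swing the isolator back on.

Run:
```python
from g import *
H=np.load("hinge.npy"); yaw=.22; e=np.array([np.cos(yaw),np.sin(yaw),0]); o=[np.pi,0,yaw]; P=lambda l,z:(H+e*l+[0,0,z]).tolist()
robot.move_gripper(0)
robot.move_ptp(P(-90,280),o); robot.move_linear(P(-90,119),o)
print(robot.move_linear(P(0,119),o,speed=60,f_stop=25),robot.current_contact_force())
robot.move_linear(P(-40,119),o); robot.move_linear(P(-40,300),o)
robot.move_ptp([330,200,330],o); robot.sleep(1)
i1=robot.get_image("side");i2=robot.get_image("scene");print(robot.current_t())
a=cv2.resize(i1["img"][170:470,180:430],(400,480));b=cv2.resize(i2["img"][100:400,200:450],(400,480))
cv2.imwrite("pics/m8.png",np.hstack([a,b]))
```

```text
False [0.8 0.3 1.5]
85.7167
```

View pics/m8.png

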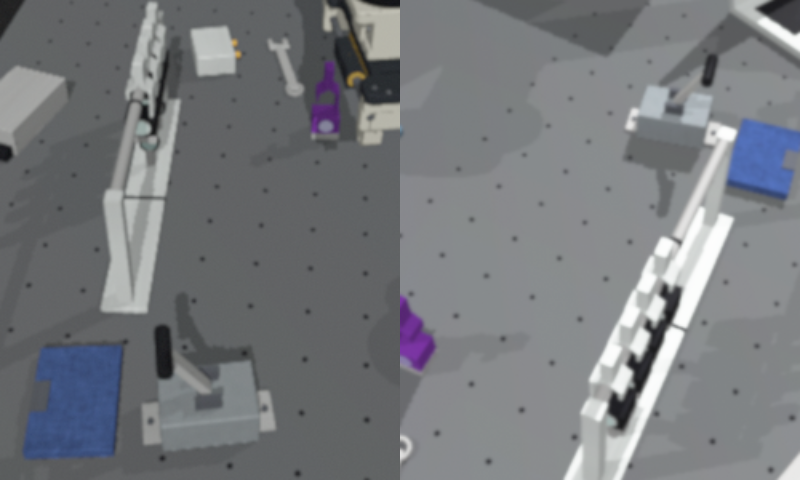

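The handle is on, with its grip at (710,70) in the right view, leaning +x. All four cassettes hang upright past the band.

```bash
python3 -c "
from bench import robot
print(robot.hand_in())"
```

```text
the job is handed in; nothing more can be done
None
```

The job is handed in: I switched the isolator off, hooked all four black cassettes on and slid them fully past the band, where they hang upright and released, then switched it back on at about 86 s.

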